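# Find the heavier lens cell and present it

## Task

One of the two look-alike black lens cells was left out on the bench: return it to the empty, yellow-labelled slot of the storage rack, feeling its weight as you carry it. Then lift the other cell clear out of its red-labelled slot to compare, and leave the lighter of the two standing fully home in its own slot (yellow for the stray one, red for the other). Finish holding the heavier cell upright and still in the air about 15 cm above the middle of the round blue mat, without putting it down or letting go, and leave the other things on the bench where they are.

Things in the scene. Friction and masses are not known exactly. Their poses are not given: they have to be found in the camera images.
- cell_a_center (a point): centre (half-way up) of one of the two lens cells: short black cylinder 41 mm in diameter and 36 mm high with a slightly narrower waist carrying a thin pale ring, standing upright. The two look the same; the names say nothing of where they start. One is at least 0.13 kg heavier than the other, both weigh between 0.09 and 0.5 kg. z axis points up along the cylinder
- cell_b_center (a point): the same for the other lens cell. One cell starts in the red-labelled slot of the rack, the other stands on the bare bench to the robot's right of the rack
- slot_yellow (a point): centre of the yellow-labelled rack slot, at bench height (z = 0): a round hole of 45 mm diameter through the 12 mm thick grey rack plate, with the bench as its floor; a cell that is home stands on the bench with its centre 18 mm above this point and 24 mm of it sticking out of the rack. Empty at the start
- slot_red (a point): centre of the red-labelled rack slot, at bench height, like the other one and 90 mm from it. One cell stands in it at the start
- rack: storage rack, fixed: flat grey plate 90 x 190 x 12 mm lying on the bench; origin at the centre of its underside, y along its length; yellow slot at y = +45 mm, red slot at y = -45 mm, each label card on the -x side of its slot. It may be turned any way round
- mat_top (a point): centre of the top of the round blue hand-over mat with a white ring, 110 mm in diameter, 3 mm thick, fixed to the bench on the robot's left
- vial: bystander: red-capped sample vial, 20 mm in diameter, 54 mm high, origin under it
- tin: bystander: round white tin with a green top, 60 mm in diameter, 25 mm high, origin under it
- vee: bystander: steel V block 26 x 26 x 22 mm, origin under it
- mount: bystander: ball mount with three claws, 33 mm in diameter, 50 mm high, origin under it
- brush: bystander: green-handled brush lying flat, 164 mm long (along its y), origin under its middle
- driver: bystander: red-handled screwdriver lying flat, 132 mm long (along its y), origin under its middle
Mind the look-alikes: they are no part of the job. Leave any pink look-alike of the part that bears cell_a_center alone.

How it is judged:
By the outcome, as a careful person would: the job done as asked, in the order asked, and still so for the second after the job is handed in, while the arm keeps its last pose, push and grip.
It also fails if it takes over 72 s, if anything falls off the work surface, if the arm or the gripper's body presses on something with over 40 N, if the wrist force passes 120 N, or if a joint passes its speed limit or range.

## Robot

A 6-joint arm with a two-finger parallel gripper is mounted at the origin on a cart in front of the work surface, level with it; the furniture and walls round the work are solid. World frame = base frame: x ahead of the robot, y to its left, z up, the work surface at z = 0. Lengths are in mm, angles in rad, forces in N, time in s.
With the tool pointing down it reaches from about 275 to 750 mm from the base axis. Payload 10.2 kg.
Tool frame: the origin (TCP) lies between the finger pads; the fingertips stand 19 mm ahead of it and the grasp point (between the pads) is the TCP (ctrl.tip_reach is the distance from the TCP to the fingertips, in mm); z points along the fingers, y is the line along which they close (so a half turn about z gives the same grasp; the last joint's range is limited). The gripper opens to 85 mm and grips with 20 to 120 N. Pads are 22 mm wide; open, the fingers measure 114 mm over their backs; the gripper's body (76 mm by 85 mm) begins 54 mm behind the grasp point. The pads swing forward as they close: fully open they stand 13 mm farther back than shut.
Start: joints at [1.03, 0.313, 1.498, -0, 1.331, -0.223], TCP at [164.064, 498.713, 250.294] pointing down, gripper open.
Joint ranges: [-2.94, 2.94], [-0.97, 2.17], [0.19, 2.56], [-1.23, 4.37], [0.02, 3.11], [-2.88, 2.88]. Speed limits (rad/s): [2.39, 2.39, 3.01, 3.14, 3.14, 3.14].

## Interface

Orientations are given as [roll, pitch, yaw] about the fixed x, y, z axes, in that order (R = Rz(yaw) Ry(pitch) Rx(roll)).
In Python, from bench import ctrl gives the robot as it stands. The module is installed in compiled form; this text tells all that it offers. Calls block until the motion is done:
- ctrl.reach(position, orientation): joint-space move of the TCP to a pose.
- ctrl.move_straight(position, frame=None, feed=150, stop_force=None): straight line of the TCP; frame=None keeps the orientation; feed is the mean speed in mm/s. With stop_force (N) it stops when the force on the tool has changed by that much, and returns True; else False.
- ctrl.move_joints(angles): joint-space move.
- ctrl.set_gripper(opening, newtons=None): opening from 0.0 (shut) to 1.0 (fully open); newtons is the grip in N (None keeps the last); returns when the fingers have stopped.
- ctrl.pause(seconds).
- ctrl.inverse_kinematics(position, orientation): joint angles nearest the present ones, or None.
- ctrl.get_state(): the state.
- ctrl.camera(name): name is "scene" or "top" or "wrist"; returns a dict with "img" (384x512x3 uint8, red, green, blue), "fx", "fy", "cx", "cy" (pixels), "camera_from_world" (4x4, takes a point from world to camera coordinates); the wrist camera has in their place "T_tool_cam" (4x4, takes a point from camera to tool coordinates, whose origin is the TCP and whose axes are the flange's). Camera axes: x right, y down, z forward; pixel columns grow to the right and rows downward; lengths in mm; the calibration is good to about 2 mm. A picture is of the moment at which its call begins: read the wrist's pose just before it. There is no depth.
A pose or a line that the arm cannot do raises ctrl.MotionError and nothing moves.
- ctrl.sign_off(): hands the job in; it is judged then, once.
The state is a dict: "clock": time; "q": joint angles; "joint_vel": joint speeds; "effort": joint torques, N m; "tool_pos": TCP position; "tool_rot": TCP orientation; "ft_force": force on the tool from outside, world axes, zero at the start; "torque": the same for the moment, N m; "width": opening from 0.0 (shut) to 1.0 (fully open); "finger_force": force on a finger pad.
Only numpy, scipy, OpenCV 4.12 (cv2) and the standard library are available. Lean on these libraries where they do the work, as an engineer would, in place of code of your own. Each camera call takes 0.05 s, during which the arm holds its last target. There are 200 camera calls.

## Working session

There is one attempt and no reset: what is moved stays moved. The work goes in short steps, each a Python script; the robot and the scene stay as the last script left them, time stands still between calls to the robot, and variables do not carry over. Pictures are saved under pics/ and viewed, at most 10 in all, crops included, and the job is handed in when it is done.

```bash
mkdir -p pics
cat > h.py <<'E'
import numpy as np, cv2
from bench import ctrl
def snap(n,f):
    s=ctrl.get_state(); c=ctrl.camera(n); cv2.imwrite('pics/'+f,cv2.cvtColor(c['img'],cv2.COLOR_RGB2BGR))
    return c,s
def ray(c,u,v,z):
    T=c['camera_from_world']; R,t=T[:3,:3],T[:3,3]; o=-R.T@t
    d=R.T@np.array([(u-c['cx'])/c['fx'],(v-c['cy'])/c['fy'],1]); return (o+d*(z-o[2])/d[2])
def px(c,p):
    q=c['camera_from_world']@np.r_[p,1]; return c['cx']+c['fx']*q[0]/q[2], c['cy']+c['fy']*q[1]/q[2]
E
python3 - <<'E'
from h import *
import pickle
for n in('top','scene'):
    c,s=snap(n,n+'0.png'); pickle.dump(c,open(n+'.pkl','wb'))
    T=c['camera_from_world']; print(n,c['fx'],c['cx'],c['cy'],(-T[:3,:3].T@T[:3,3]).round())
a=[cv2.imread(f'pics/{n}0.png') for n in('top','scene')]
cv2.imwrite('pics/top0b.png',cv2.resize(a[0],(800,600),interpolation=cv2.INTER_CUBIC))
print(s['tool_rot'],s['ft_force'],s['clock'],ctrl.tip_reach)
E
```

```text
top 380.5753478784086 255.14339666302325 190.20066989171812 [ 383.   13. 1025.]
scene 376.7010780872105 261.1748801632974 192.75246969419285 [ 120. -467.  808.]
[-3.14035737e+00 -2.86933575e-04  2.82380017e+00] [ 0.28049463 -1.21927836 -0.42940382] 0.05 19.0
```

View pics/top0b.png

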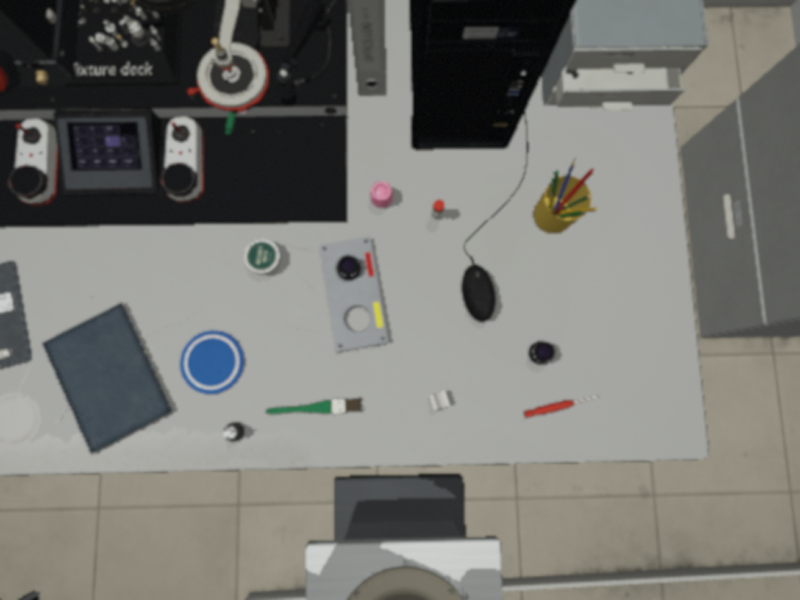

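View pics/scene0.png

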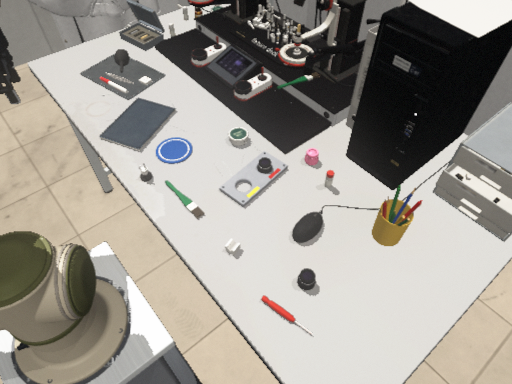

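The candidates for the cell, in 800x600 top pixels, are:
- black cell in the red slot (349,267)
- stray black cell (541,352)
- pink look-alike (381,194)
- mouse (479,292)
- ball mount (233,431)
- tablet-side knobs (35,180) and (180,180)

By the description, the stray is (541,352) and the racked one is (349,267). I'll measure both and check them in one crop.

Run:
```python
from h import *
import pickle
C={n:pickle.load(open(n+'.pkl','rb')) for n in('top','scene')}
def blob(n,fn,guess,r,):
    im=C[n]['img'].astype(int); hsv=cv2.cvtColor(C[n]['img'],cv2.COLOR_RGB2HSV).astype(int)
    m=fn(hsv).astype(np.uint8); M=np.zeros_like(m); cv2.circle(M,guess,r,1,-1); m&=M
    k,l,st,ce=cv2.connectedComponentsWithStats(m); i=1+np.argmax(st[1:,4]); return ce[i],st[i]
dark=lambda h:h[...,2]<75
blue=lambda h:(h[...,0]>100)&(h[...,0]<125)&(h[...,1]>120)
yel=lambda h:(h[...,0]>22)&(h[...,0]<35)&(h[...,1]>110)
red=lambda h:((h[...,0]<8)|(h[...,0]>172))&(h[...,1]>130)
for nm,fn,g,z in[('stray',dark,((346,225),(307,279)),18),('racked',dark,((223,171),(265,165)),24),('mat',blue,((136,231),(174,150)),3),('yellow',yel,((242,201),(253,191)),12),('redl',red,((236,169),(275,174)),12)]:
    for n,gg in zip(C,g):
        ce,st=blob(n,fn,gg,25 if nm=='mat' else 15); print(nm,n,ce.round(1),st[2:],ray(C[n],*ce,z).round(1))
# hole
print('hole',ray(C['top'],358*.64,319*.64,12),ray(C['scene'],243,186,12))
for n,p in[('vial',(438,207)),('mouse',(479,292)),('vee',(441,400)),('driver',(548,409)),('brush',(315,408)),('mount',(233,431)),('tin',(262,256)),('pink',(381,194))]: print(n,ray(C['top'],p[0]*.64,p[1]*.64,15).round())
a=cv2.cvtColor(C['top']['img'],cv2.COLOR_RGB2BGR)
f=lambda x:cv2.resize(x,None,fx=5,fy=5,interpolation=cv2.INTER_CUBIC)
cv2.imwrite('pics/crop.png',np.hstack([f(a[145:230,200:255]),f(a[160:245,310:365])]))
```

```text
stray top [346.4 225.3] [ 16  14 179] [ 453.9 -241.6   18. ]
stray scene [306.2 279.2] [ 17  21 249] [ 452.3 -244.6   18. ]
racked top [223.2 171.1] [ 16  15 185] [605.6  82.8  24. ]
racked scene [264.4 162.7] [12 10 83] [612.   88.6  24. ]
mat top [134.9 231.3] [ 29  29 661] [450.4 320.4   3. ]
mat scene [173.5 149.6] [ 26  18 371] [449.9 320.3   3. ]
yellow top [241.5 200.9] [ 6 15 49] [525.3  35.1  12. ]
yellow scene [252.7 191.5] [12 10 39] [525.3  35.8  12. ]
redl top [235.8 168.7] [ 5 14 33] [614.2  49.2  12. ]
redl scene [273.8 173.1] [11  9 34] [613.8  49.5  12. ]
hole [517.22880382  68.43801172  12.        ] [517.11477644  67.97896769  12.        ]
vial [714. -75.  15.]
mouse [ 560. -141.   15.]
vee [377. -69.  15.]
driver [ 359. -248.   15.]
brush [369. 141.  15.]
mount [334. 277.  15.]
tin [630. 234.  15.]
pink [739.  25.  15.]
```

View pics/crop.png

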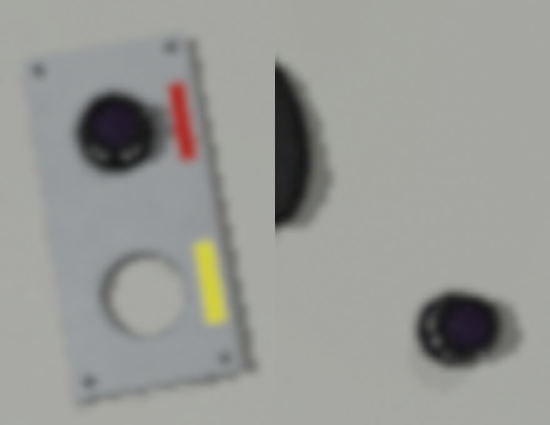

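The crop shows the racked cell in the red slot (crop 115,130), the empty yellow hole (145,293) and the stray cell alone on the bench (460,325), so the choice is confirmed. Next come close wrist views of the slot and the stray cell.

Run:
```python
from h import *
import pickle
for p in([517,68,200],[606,82,200],[453,-243,200],[450,320,170]):
    for y in(0.157,0.157-np.pi,0.157+np.pi/2,0.157-np.pi/2):
        q=ctrl.inverse_kinematics(p,[np.pi,0,y]); print(p,round(y,2),None if q is None else np.round(q,2))
Y=0.157-np.pi
D=[np.pi,0,Y]
try:
    ctrl.reach([517,68,200],D); ctrl.pause(.2); w1=snap('wrist','w1.png')
    ctrl.reach([453,-243,200],D); ctrl.pause(.2); w2=snap('wrist','w2.png')
    pickle.dump((w1,w2),open('w.pkl','wb'))
    print(w1[0]['T_tool_cam'],w1[0]['fx'],w1[0]['cx'],w1[0]['cy'],w1[1]['tool_pos'],w2[1]['tool_pos'],w2[1]['tool_rot'],w2[1]['ft_force'],w2[1]['clock'])
    cv2.imwrite('pics/w12.png',cv2.resize(np.hstack([cv2.imread('pics/w1.png'),cv2.imread('pics/w2.png')]),(800,300),interpolation=cv2.INTER_AREA))
except ctrl.MotionError as e: print(e)
```

```text
[517, 68, 200] 0.16 [-0.09  0.35  1.58 -0.    1.21  1.32]
[517, 68, 200] -2.98 [-0.09  0.35  1.58  0.    1.21 -1.82]
[517, 68, 200] 1.73 [-0.09  0.35  1.58  0.    1.21 -0.25]
[517, 68, 200] -1.41 None
[606, 82, 200] 0.16 [-0.06  0.54  1.29 -0.    1.31  1.36]
[606, 82, 200] -2.98 [-0.06  0.54  1.29  0.    1.31 -1.78]
[606, 82, 200] 1.73 [-0.06  0.54  1.29  0.    1.31 -0.21]
[606, 82, 200] -1.41 None
[453, -243, 200] 0.16 [-0.72  0.33  1.61 -0.    1.2   0.69]
[453, -243, 200] -2.98 [-0.72  0.33  1.61  0.    1.2  -2.45]
[453, -243, 200] 1.73 [-0.72  0.33  1.61  0.    1.2  -0.88]
[453, -243, 200] -1.41 [-0.72  0.33  1.61 -0.    1.2   2.26]
[450, 320, 170] 0.16 [ 0.41  0.45  1.53 -0.    1.17  1.82]
[450, 320, 170] -2.98 [ 0.41  0.45  1.53  0.    1.17 -1.32]
[450, 320, 170] 1.73 [ 0.41  0.45  1.53 -0.    1.17  0.25]
[450, 320, 170] -1.41 None
[[-5.40305759e-04 -9.48301641e-01 -3.17369982e-01  8.29446297e+01]
 [ 9.99999830e-01 -4.42869328e-04 -3.79153554e-04  1.59116086e+00]
 [ 2.18998507e-04 -3.17370133e-01  9.48301719e-01 -1.23588062e+02]
 [ 0.00000000e+00  0.00000000e+00  0.00000000e+00  1.00000000e+00]] 289.60172215314077 258.7023107566575 191.8154277413772 [516.9279726   68.50214661 200.04057424] [ 453.4071828  -242.16360167  200.01354448] [ 3.14150997e+00  5.41780202e-05 -2.98312481e+00] [ 1.4292481   0.57604526 -0.59352555] 3.775
```

View pics/w12.png

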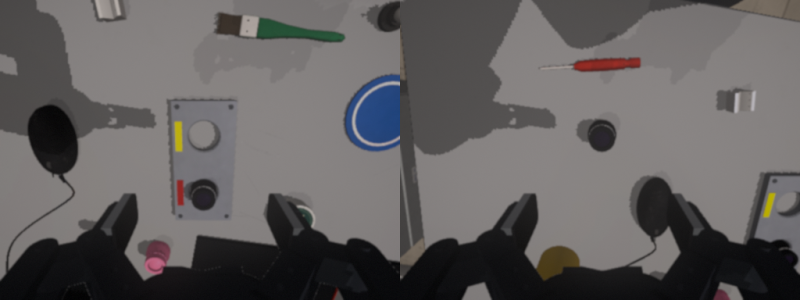

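Left half: yellow hole at about (259,172) full-resolution, red-slot cell at (261,248). Right half: stray cell at about (258,173), with nothing near it.

```bash
cat >> h.py <<'E'
from scipy.spatial.transform import Rotation as Ro
def wcam(c,s):
    T=np.eye(4); T[:3,:3]=Ro.from_euler('xyz',s['tool_rot']).as_matrix(); T[:3,3]=s['tool_pos']
    d=dict(c); d['camera_from_world']=np.linalg.inv(T@c['T_tool_cam']); return d
def circ(c,cnt,z):
    P=np.array([ray(c,u,v,z)[:2] for u,v in cnt.reshape(-1,2)]); (x,y),r=cv2.minEnclosingCircle(P.astype(np.float32))
    A=np.c_[P,np.ones(len(P))]; k=np.linalg.lstsq(A,(P**2).sum(1),rcond=None)[0]; m=k[:2]/2
    return np.r_[m,np.sqrt(k[2]+m@m),x,y,r].round(1)
E
python3 - <<'E'
from h import *
import pickle
w1,w2=pickle.load(open('w.pkl','rb'))
c1,c2=wcam(*w1),wcam(*w2)
print(ray(c1,259,172,12),ray(c2,258,173,18))
def comp(im,fn,g,r=40):
    m=fn(im).astype(np.uint8); M=np.zeros_like(m); cv2.circle(M,g,r,1,-1); m&=M
    cs,_=cv2.findContours(m,cv2.RETR_EXTERNAL,cv2.CHAIN_APPROX_NONE); return max(cs,key=cv2.contourArea)
g1=cv2.cvtColor(w1[0]['img'],cv2.COLOR_RGB2GRAY); g2=cv2.cvtColor(w2[0]['img'],cv2.COLOR_RGB2GRAY)
print(g1[172,225:295:2]); print(g1[140:210:2,259]); print(g2[173,225:295:2]);print(g2[140:210:2,258])
for nm,im,c,g in(('racked',g1,c1,(261,248)),('stray',g2,c2,(258,173))):
    k=comp(im,lambda a:a<70,g,30)
    for z in(18,24,36): print(nm,z,circ(c,k,z))
hs=cv2.cvtColor(w1[0]['img'],cv2.COLOR_RGB2HSV).astype(int)
for nm,f in(('yel',(hs[...,0]>22)&(hs[...,0]<35)&(hs[...,1]>110)),('red',((hs[...,0]<8)|(hs[...,0]>172))&(hs[...,1]>130))):
    k=comp(g1,lambda a:f,(230,172 if nm=='yel' else 246),30); (u,v),s,a=cv2.minAreaRect(k); print(nm,u,v,s,a,ray(c1,u,v,12))
a=cv2.cvtColor(w1[0]['img'],cv2.COLOR_RGB2BGR)[120:290,205:310]; b=cv2.cvtColor(w2[0]['img'],cv2.COLOR_RGB2BGR)[120:290,205:310]
cv2.imwrite('pics/cr2.png',cv2.resize(np.hstack([a,b]),None,fx=3.5,fy=3.5,interpolation=cv2.INTER_CUBIC))
E
```

```text
[514.84503886  70.01190332  12.        ] [ 451.05337422 -241.79870207   18.        ]
[161 161 161 157 131 116 117 108 105 123 131 132 133 132 132 131 133 132
 132 133 132 132 133 133 132 105  86  82  87 114 121 121 120 122 124]
[119 118 119 118 119 120 116 112 131 132 132 133 133 132 132 132 132 132
 132 132 133 133 132 130 119  86  69 100 115 118 117 118 118 118 118]
[124  99  86  86  85  85  85  78  50  43  38  39  39  39  41  39  39  41
  40  42  41  38  39  39  53  64 111 131 132 133 132 132 133 132 133]
[133 134 131 126 122 123 101  47  35  49  59  37  37  38  39  40  39  40
  40  39  40  39  40  39  37  38  41  93 131 132 132 132 133 133 132]
racked 18 [606.2  85.   24.1 606.7  85.7  26.5]
racked 24 [602.8  84.5  23.6 603.3  85.1  26. ]
racked 36 [596.1  83.4  22.7 596.6  84.   25. ]
stray 18 [ 451.4 -242.2   20.8  451.7 -243.1   22.8]
stray 24 [ 449.8 -242.4   20.4  450.2 -243.3   22.4]
stray 36 [ 446.7 -242.9   19.6  447.  -243.7   21.5]
yel 228.05224609375 174.01544189453125 (38.218666076660156, 9.132503509521484) 88.02507019042969 [522.51568673  36.38901285  12.        ]
red 230.5 246.5 (31.0, 7.0) 90.0 [612.13319349  50.51163166  12.        ]
```

View pics/cr2.png

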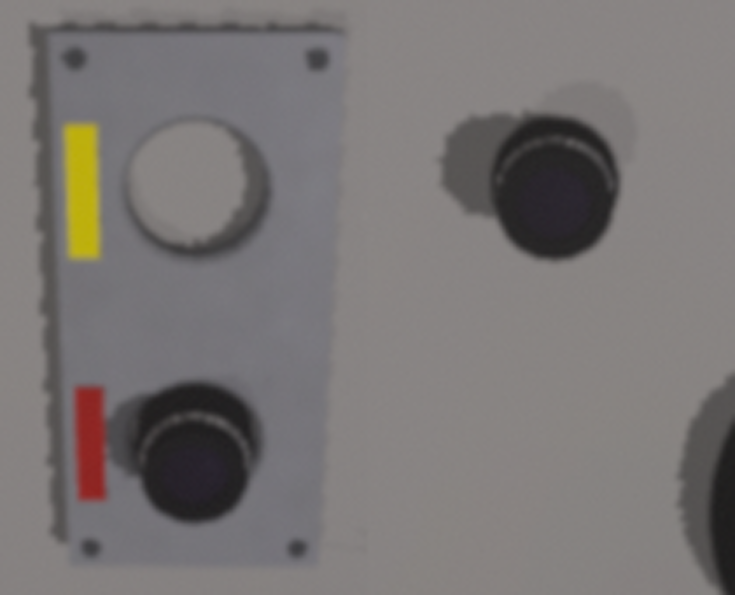

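The hole rim is centred at crop (197.5,186.5), which is wrist pixel (261.4,173.3). The stray cell's silhouette centre is at (258.6,173.6). I'll centre the stray with two crossed grasps, re-photograph it to get the wrist camera bias, then grip and weigh it.

Run:
```python
from h import *
import pickle
Y=0.157-np.pi; D=[np.pi,0,Y]; D2=[np.pi,0,0.157+np.pi/2]
x,y=452.5,-242.3
F=lambda t:print(t,ctrl.get_state()['ft_force'].round(2) if hasattr(ctrl.get_state()['ft_force'],'round') else ctrl.get_state()['ft_force'],round(ctrl.get_state()['width'],3),round(ctrl.get_state()['clock'],1))
ctrl.reach([x,y,100],D2)
print('stop',ctrl.move_straight([x,y,33],feed=80,stop_force=8)); F('down')
ctrl.set_gripper(0.3,20); F('grip1'); ctrl.set_gripper(0.8)
ctrl.reach([x,y,33],D); ctrl.set_gripper(0.3,20); F('grip2')
s=ctrl.get_state(); print(s['tool_pos'])
ctrl.set_gripper(1.0); ctrl.move_straight([x,y,200],feed=200); ctrl.pause(.2)
w=snap('wrist','w3.png'); pickle.dump(w,open('w3.pkl','wb'))
c=wcam(*w); g=cv2.cvtColor(w[0]['img'],cv2.COLOR_RGB2GRAY)
m=(g<70).astype(np.uint8); M=np.zeros_like(m); cv2.circle(M,(258,173),30,1,-1); m&=M
k=max(cv2.findContours(m,0,1)[0],key=cv2.contourArea)
print(cv2.boundingRect(k),circ(c,k,18)); b=cv2.boundingRect(k); print(w[1]['tool_pos'])
F('up')
```

```text
stop False
down [-1.08  0.01  0.32] 0.999 6.2
grip1 [-0.15 -0.02  5.12] 0.472 6.7
grip2 [-0.87 -0.13  3.41] 0.473 8.8
[ 452.57412455 -242.3795543    33.19253553]
(240, 153, 36, 41) [ 450.2 -242.    20.8  450.1 -241.3   22.9]
[ 452.26415372 -242.15745525  199.13539997]
up [-0.48  0.26 -0.41] 0.999 10.6
```

Run:
```python
from h import *
import pickle
w1,_=pickle.load(open('w.pkl','rb')); c1=wcam(*w1); c3=wcam(*pickle.load(open('w3.pkl','rb')))
m=ray(c3,257.5,173,18); bias=m[:2]-[452.57,-242.38]; h=ray(c1,261.6,173.5,12)[:2]-bias
print('bias',bias,'hole',h)
D=[np.pi,0,0.157-np.pi]; x,y=452.5,-242.3
def ft(n=8):
    a=[]
    for i in range(n): ctrl.pause(.05); a.append(ctrl.get_state()['ft_force'])
    return np.mean(a,0).round(2)
ctrl.move_straight([x,y,120],feed=200); ctrl.pause(.3); print('empty',ft())
ctrl.move_straight([x,y,33],feed=120); ctrl.set_gripper(0.3,50)
ctrl.move_straight([x,y,120],feed=150); ctrl.pause(.3); print('loaded',ft(),ctrl.get_state()['width'])
ctrl.reach([h[0],h[1],120],D); ctrl.pause(.3); print('loaded at slot',ft())
ctrl.move_straight([h[0],h[1],55],feed=120); ctrl.pause(.2)
r=ctrl.move_straight([h[0],h[1],34],feed=25,stop_force=6); s=ctrl.get_state(); print(r,s['tool_pos'],s['ft_force'],s['clock'])
c,_=snap('wrist','w4.png')
```

```text
bias [-3.04120258  0.1960591 ] hole [519.13083643  72.93890889]
empty [-0.25  0.11 -0.05]
loaded [-0.13  0.01 -3.68] 0.4596216327360127
loaded at slot [-0.22  0.05 -3.92]
False [519.20355555  72.93476831  34.06987457] [ 0.04852706 -0.65317907 -3.17614658] 18.4583
```

Run:
```python
from h import *
import pickle
D=[np.pi,0,0.157-np.pi]; x,y=519.13,72.94
print(ctrl.move_straight([x,y,32.8],feed=20,stop_force=6),ctrl.get_state()['tool_pos'][2],ctrl.get_state()['ft_force'])
ctrl.set_gripper(1.0); print(ctrl.get_state()['ft_force'])
ctrl.move_straight([x,y,110],feed=150)
ctrl.reach([606,84,200],D); ctrl.pause(.2); w=snap('wrist','w5.png'); pickle.dump(w,open('w5.pkl','wb'))
c,_=snap('top','top5.png')
print(w[1]['tool_pos'],w[1]['clock'])
a=cv2.imread('pics/w5.png')[70:230,190:340]; b=cv2.imread('pics/top5.png')[140:225,195:260]
cv2.imwrite('pics/cr5.png',np.hstack([cv2.resize(a,(525,560),interpolation=cv2.INTER_CUBIC),cv2.resize(b,(275,360),interpolation=cv2.INTER_CUBIC).copy() if 0 else cv2.copyMakeBorder(cv2.resize(b,(260,340),interpolation=cv2.INTER_CUBIC),0,220,0,0,cv2.BORDER_CONSTANT)]))
```

```text
False 33.66337078910135 [-3.14819969 -1.23138054  5.93735554]
[ 0.22213431  0.12951852 -0.89754128]
[605.10680093  83.94091181 198.70398779] 20.7083
```

View pics/cr5.png

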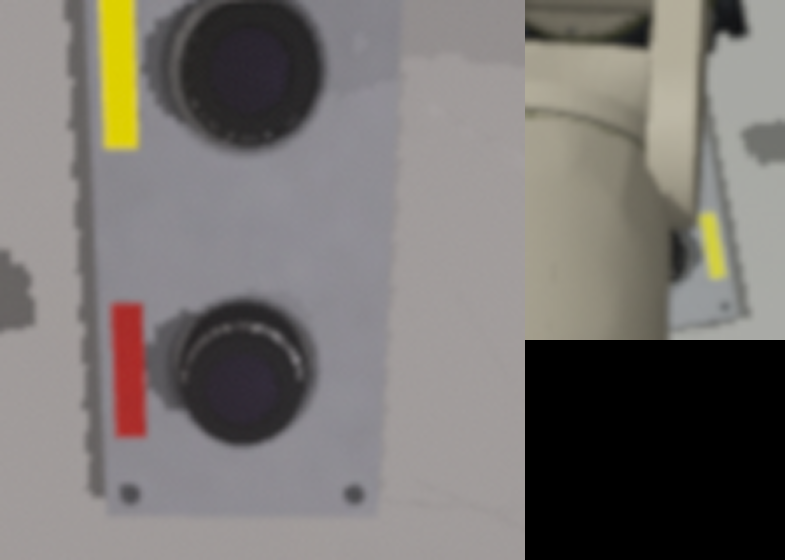

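The stray cell stands home in yellow (crop 245,70), with a uniform rim around it. The red-slot cell is at crop (245,372), which is wrist pixel (260,176.3). Next I'll lift and weigh the red-slot cell.

```bash
cat >> h.py <<'E'
def ft(n=8):
    a=[]
    for i in range(n): ctrl.pause(.05); a.append(ctrl.get_state()['ft_force'])
    return np.mean(a,0).round(2)
E
python3 - <<'E'
from h import *
import pickle
D=[np.pi,0,0.157-np.pi]
c=wcam(*pickle.load(open('w5.pkl','rb'))); p=ray(c,260,176.3,24)[:2]-[-3.04,.2]; p2=np.array([519.13,72.94])+90*np.array([.988,.155]); print(p,p2)
if np.hypot(*(p-p2))>4: raise SystemExit('disagree')
x,y=(p+p2)/2
ctrl.move_straight([x,y,120],feed=150); ctrl.pause(.3); print('empty',ft())
print(ctrl.move_straight([x,y,34],feed=80,stop_force=8)); ctrl.set_gripper(0.3,50)
s=ctrl.get_state(); print(s['tool_pos'],s['ft_force'],s['width'])
ctrl.move_straight([x,y,120],feed=100); ctrl.pause(.3); print('loaded',ft(),ctrl.get_state()['width'],ctrl.get_state()['finger_force'],ctrl.get_state()['tool_pos'],ctrl.get_state()['clock'])
snap('wrist','w6.png'); snap('scene','scene6.png')
E
```

```text
[606.66882498  86.50421475] [608.05  86.89]
empty [0.02 0.03 0.19]
False
[607.66899921  86.68569677  34.50170917] [-0.9598449  -0.6615038   4.98037892] 0.46100376694437795
loaded [ 0.19  0.08 -1.03] 0.4604458388540406 50.53123712539673 [607.36909137  86.70137737 120.02846425] 25.6167
```

Loaded changes are about 3.7 N for the stray cell and 1.2 N for the red-slot cell, so the stray is heavier. I'll put the red-slot cell back, look, then fetch the stray.

Run:
```python
from h import *
import pickle
D=[np.pi,0,0.157-np.pi]
x,y=607.36,86.70
ctrl.move_straight([x,y,56],feed=120); ctrl.pause(.2)
r=ctrl.move_straight([x,y,33.6],feed=25,stop_force=6); s=ctrl.get_state(); print(r,s['tool_pos'],s['ft_force'])
if s['tool_pos'][2]<36:
    ctrl.set_gripper(1.0); ctrl.move_straight([x,y,110],feed=150)
    ctrl.reach([560,80,200],D); ctrl.pause(.2); w=snap('wrist','w7.png'); pickle.dump(w,open('w7.pkl','wb')); print(w[1]['tool_pos'],w[1]['clock'])
    cv2.imwrite('pics/cr7.png',cv2.resize(cv2.imread('pics/w7.png')[80:280,180:340],(560,600)[:2] if 0 else (480,600),interpolation=cv2.INTER_CUBIC))
```

```text
True [607.19609131  86.6178169   34.54128953] [-1.1240271  -1.52322703  4.4934784 ]
[559.81377786  80.02506227 198.29825211] 29.275
```

View pics/cr7.png

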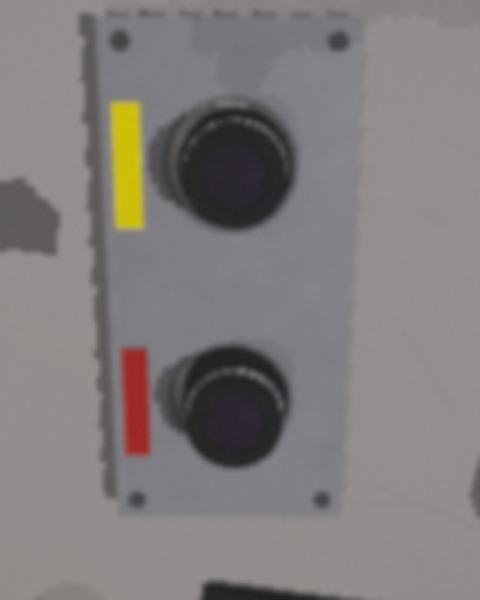

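Both cells stand home, yellow at crop (235,165) and red at (235,405). The red-slot cell touched its floor at its original grip height. Now I'll take the heavier stray cell to the mat.

Run:
```python
from h import *
D=[np.pi,0,0.157-np.pi]; x,y=519.13,72.94
ctrl.move_straight([x,y,110],feed=200); ctrl.pause(.2); e=ft(4)
print(ctrl.move_straight([x,y,34],feed=80,stop_force=8)); ctrl.set_gripper(0.3,60)
gz=ctrl.get_state()['tool_pos'][2]; off=gz-18
ctrl.move_straight([x,y,120],feed=100); ctrl.pause(.3); print('weight',e-ft(),ctrl.get_state()['width'],gz)
m=[450.2,320.4,3+150+off]
ctrl.move_straight([x,y,m[2]],feed=150)
ctrl.reach(m,D); ctrl.pause(.7)
p=np.array(ctrl.get_state()['tool_pos']); ctrl.move_straight(list(2*np.array(m)-p),feed=20); ctrl.pause(.7)
s=ctrl.get_state(); print(s['tool_pos'],m,s['tool_rot'],max(abs(np.array(s['joint_vel']))),s['width'],s['finger_force'],s['clock'],ft())
snap('top','top8.png'); snap('scene','scene8.png')
cv2.imwrite('pics/f8.png',cv2.resize(np.hstack([cv2.imread('pics/top8.png'),cv2.imread('pics/scene8.png')]),(800,300),interpolation=cv2.INTER_AREA))
```

```text
False
weight [0.45 0.13 4.45] 0.4567225118679496 34.58164396685755
[450.19555797 320.41687642 169.56950383] [450.2, 320.4, np.float64(169.58164396685754)] [ 3.14157929e+00  5.44835824e-05 -2.98457244e+00] 0.0027471100215519053 0.4579265121133226 60.80564260482788 36.825 [ 0.16  0.02 -3.59]
```

View pics/f8.png

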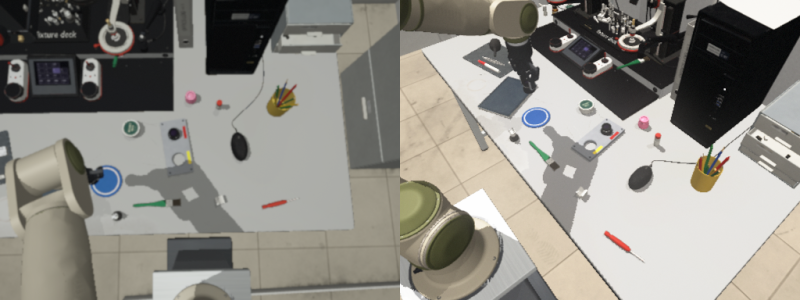

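The top view (left) shows the red slot filled at (175,132), the yellow slot empty at (180,158) and the gripper holding the cell over the mat at (97,175). The bystanders haven't moved. Handing in.

```bash
python3 -c "
from bench import ctrl
print(ctrl.sign_off())"
```

```text
the job is handed in; nothing more can be done
None
```

I handed the job in at about 37 s on the robot's clock: the stray cell is the heavier (about 0.37 kg against 0.12 kg) and is held upright and still with its centre 15 cm above the middle of the mat; the lighter cell is home in the red slot, and the last pictures show nothing else moved.

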